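# Lean the retaining wall on a railway diorama and click its stop cap home

## Task

On the little railway diorama, take the brick wall panel out of its rack, stand its foot on the base in front of the grey embankment block and lean it back squarely and centrally against the block, tilted by about 10 to 30 degrees, and let go of it. Then fit the red cap over the steel stud in front of the panel and press it straight down until it clicks, so that the foot cannot slide out; keep pressing after the click so that the black sprung collar under the cap is pushed well down, and finish like that, still pressing the cap down with the gripper. Leave the panel leaning and do not disturb the other things on the bench.

Things in the scene. Friction and masses are not known exactly. Their poses are not given: they have to be found in the camera images.
- module: fixed diorama: wooden plate 180 (x) x 150 (y) x 6 mm with a grey concrete block on it, 55 deep, 130 wide, its top 86 mm above the table. Origin on the table under the middle of the block's front face, which is the plane x = 0: the block lies at x -55 to 0, bare plate from 0 to +110 mm. x points from the face to the stud, y along the face, z up.
- seat (a point): point on the stud's axis at the top of the free collar: 72 mm in front of the block's face on its centre line, 14 mm above the table; axes as the module. The steel stud, 15.6 mm in diameter, tapered to 6 mm at the tip, ends 23 mm above this point; three brass spring balls stick out of its side 9 mm above this point, to a radius of 11 mm.
- collar (a joint): black sprung ring of 38 mm outer diameter round the foot of the stud, in m: 0 free, grows as it is pushed down, stops at 0.005; spring about 2 N per mm. The cap reaches it only after it has clicked.
- panel: dark red brick-patterned wall panel, both faces alike, 8 mm thick (its x) x 100 wide (y) x 140 mm high (z), 130 g. Origin at the middle of its underside. It starts upright in the rack's slot; pull it straight up (the slot is 25 mm deep) to take it out.
- panel_top (a point): middle of the panel's top edge, 140 mm above its underside
- rack: fixed rack: aluminium foot 80 (x) x 130 (y) x 10 mm with two grey walls 14 mm thick and 25 mm high that leave a slot 10 mm wide along its y. Origin under its middle, on the table; the panel's underside is 10 mm above the table.
- cap: red round snap cap with a white band, 34 mm in diameter, 42 mm high, 30 g, closed on top. Origin at the centre of its open underside, z up. Hole 30 mm deep, 24 mm bore, with an 18 mm bore lip in its lowest 4 mm that must be forced past the balls: resistance of 7 to 15 N, starting with its underside 13 mm above point seat; it gives way and clicks home about 10 to 5 mm above it.
- pad: fixed black rubber pad 90 (x) x 185 (y) x 5 mm, origin under its middle, on the table. The cap and the two drums stand on it upright in a row along the pad's y, 58 mm apart, in any order; fingers closing along the pad's x have room.
- drum_blue: blue model drum, 32 mm in diameter, 42 mm high, loose; leave alone. Origin at the centre of its underside
- drum_yellow: yellow model drum, 32 mm in diameter, 42 mm high, loose; leave alone. Origin at the centre of its underside
- tree: model tree, 72 mm in diameter, 125 mm high, loose; leave alone. Origin at the centre of its underside
- glue: white glue bottle with an orange cap, 40 mm in diameter, 100 mm high, loose; leave alone. Origin at the centre of its underside
- driver: yellow-handled screwdriver lying on the bench, 170 mm long, loose; leave alone
Not all that is in view belongs to the job. Of the things that look like the module, the smaller one is meant.

How it is judged:
By the outcome, as a careful person would: the job done as asked, in the order asked, and still so for the second after the job is handed in, while the arm keeps its last pose, push and grip.
It also fails if it takes over 54 s, if anything falls off the work surface, if the arm or the gripper's body presses on something with over 40 N, if the wrist force passes 120 N, or if a joint passes its speed limit or range.

## Robot

A 6-joint arm with a two-finger parallel gripper is mounted at the origin on the work surface. World frame = base frame: x ahead of the robot, y to its left, z up, the work surface at z = 0. Lengths are in m, angles in rad, forces in N, time in s.
With the tool pointing down it reaches from about 0.4 to 0.925 m from the base axis. Payload 3.4 kg.
Tool frame: the origin (TCP) lies between the finger pads; the fingertips stand 14 mm ahead of it and the grasp point (between the pads) lies 5 mm behind it; z points along the fingers, y is the line along which they close (so a half turn about z gives the same grasp; the last joint's range is limited). The gripper opens to 85 mm and grips with 20 to 120 N. Pads are 22 mm wide; open, the fingers measure 114 mm over their backs; the gripper's body (76 mm by 85 mm) begins 54 mm behind the grasp point. The pads swing forward as they close: fully open they stand 13 mm farther back than shut.
Start: joints at [1.238, 0.307, 1.506, -0, 1.328, -0.073], TCP at [0.147, 0.556, 0.245] pointing down, gripper open.
Joint ranges: [-3.12, 3.12], [-1.05, 2.28], [0.14, 2.33], [-1.42, 4.57], [0.1, 2.73], [-2.68, 2.68]. Speed limits (rad/s): [2.57, 2.57, 3.14, 3.14, 3.14, 3.14].

## Interface

Orientations are given as a unit quaternion [w, x, y, z].
In Python, from workcell import manip, optics, order gives the robot as it stands.
- The arm moves only by the tool step_arm, never from a script. Its argument "moves" is text: rows parted by semicolons, each of 7 numbers parted by spaces: the opening, from 0 (shut) to 1 (fully open), then the shift along the tool's x, y, z in mm, then the turn, a rotation vector about the tool's x, y, z in rad. A call has 1 to 10 rows; each row is the pose to reach, as a shift and turn from the pose commanded when the call began, along the tool's axes at that moment; what a row does not reach only later rows make up. A row lasts 1/12 s, in which the tool goes at most 41.7 mm and 7.16 degrees, less where a joint would pass 70% of its speed; a pose out of reach is approached as far as the arm can. A call with a gripper value outside its range is refused whole. The fingers move at their own pace and stop on an object; "squeeze" is the grip in N (left out, the last holds). Time passes only in rows, so rows that repeat a pose let the fingers close. It gives the time, the measured TCP pose, the force, the opening and the grip force at its end, in the units of the state.
- manip.state(): the state, without advancing time (a new reading comes with each control period).
- optics.capture(name): name is "side" or "top"; returns a dict with "pixels" (384x512x3 uint8, red, green, blue), "K" (3x3 intrinsics, pixels), "cam_to_world" (4x4, takes a point from camera to world coordinates). Camera axes: x right, y up, looking along -z (the intrinsics and any distortion apply to the point x, -y, -z); pixel columns grow to the right and rows downward; lengths in m; the calibration is good to about 2 mm. A picture is of the moment at which its call begins. There is no depth.
- order.close_job(): hands the job in; it is judged then, once.
The state is a dict: "clock": time; "joint_pos": joint angles; "joint_vel": joint speeds; "joint_efforts": joint torques, N m; "eef_pos": TCP position; "eef_rot": TCP orientation; "contact_force": force on the tool from outside, world axes, zero at the start; "wrist_torque": the same for the moment, N m; "opening": finger opening in m; "gripper_force": force on a finger pad.
Only numpy, scipy, OpenCV 4.12 (cv2) and the standard library are available. Lean on these libraries where they do the work, as an engineer would, in place of code of your own. Each camera call takes 0.05 s, during which the arm holds its last target. There are 200 camera calls.

## Working session

There is one attempt and no reset: what is moved stays moved. The work goes in short steps, Python scripts to look and compute and a tool call to move; the robot and the scene stay as the last step left them, time stands still between calls to the robot, and variables do not carry over. Pictures are saved under pics/ and viewed, at most 10 in all, crops included, and the job is handed in when it is done.

Besides the shell and the picture viewer there is one more tool, called after ">>>" by a JSON object that holds its "op" and its "data", one argument or row to a line. step_arm: Moves the arm, as the interface text tells. Its arguments: {"type":"object","properties":{"moves":{"type":"string"},"squeeze":{"type":"number"}},"required":["moves"]}

```bash
ls; mkdir -p pics
python3 - <<'E'
from workcell import manip, optics, order
import cv2,numpy as np
s=manip.state(); print({k:np.round(v,4).tolist() for k,v in s.items()})
for n in("top","side"):
    c=optics.capture(n); cv2.imwrite(f"pics/{n}0.png",c["pixels"][:,:,::-1]); print(n,[k for k in c],c["K"].tolist(),np.round(c["cam_to_world"],4).tolist())
    np.savez(f"{n}0.npz",**{k:np.array(v) for k,v in c.items()})
E
```

```text
pics
{'clock': 0.0, 'joint_pos': [1.2385, 0.3076, 1.5077, -0.0, 1.3284, -0.0735], 'joint_vel': [0.0002, -0.001, -0.0009, 0.0002, 0.0001, -0.0018], 'joint_efforts': [0.0006, -45.7563, -25.1919, 0.0, 0.0133, -0.0], 'eef_pos': [0.147, 0.5552, 0.2444], 'eef_rot': [-0.0002, 0.129, 0.9916, -0.001], 'contact_force': [0.3277, -0.4396, -0.4947], 'wrist_torque': [0.0609, 0.0219, -0.0289], 'gripper_force': 0.0, 'opening': 0.0855}
top ['pixels', 'K', 'cam_to_world'] [[427.545580972462, 0.0, 260.97205597594314], [0.0, 427.545580972462, 190.88565170239568], [0.0, 0.0, 1.0]] [[-0.0289, 0.995, -0.0959, 0.3262], [-0.9996, -0.0288, 0.0027, -0.002], [-0.0001, 0.0959, 0.9954, 1.4613], [0.0, 0.0, 0.0, 1.0]]
side ['pixels', 'K', 'cam_to_world'] [[449.88802433274304, 0.0, 253.81200869725504], [0.0, 449.88802433274304, 198.59321916021685], [0.0, 0.0, 1.0]] [[-0.9952, 0.0583, -0.079, 0.3827], [-0.0977, -0.5038, 0.8583, 1.0967], [0.0103, 0.8619, 0.507, 0.7442], [0.0, 0.0, 0.0, 1.0]]
```

View pics/top0.png

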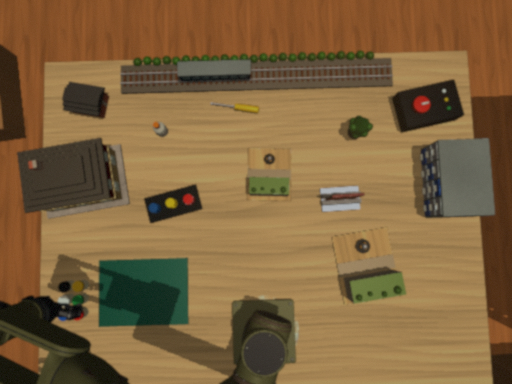

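View pics/side0.png

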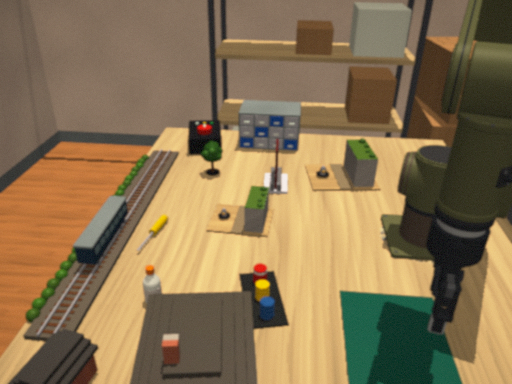

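Top view: two things look like the module: small one at (269,172) and large one at (368,265). The small one, about 42 px ≈ 145 mm wide, fits the 150 mm plate; the large one is about 57 px ≈ 195 mm. The rack with the dark red panel is at (341,198). On the pad, blue, yellow and red stand at (154,208), (171,203) and (188,199); red is the cap. I'll confirm these in an enlarged crop.

Run:
```python
import cv2,numpy as np
t=cv2.imread("pics/top0.png"); s=cv2.imread("pics/side0.png")
a=cv2.resize(t[140:225,236:376],None,fx=5,fy=5,interpolation=cv2.INTER_CUBIC)  # 700x425
for u in range(240,376,10): cv2.putText(a,str(u),((u-236)*5,8),0,.3,(0,0,255)); cv2.line(a,((u-236)*5,10),((u-236)*5,16),(0,0,255),1)
for v in range(150,225,10): cv2.putText(a,str(v),(0,(v-140)*5),0,.3,(0,0,255))
cv2.imwrite("pics/c1.png",a)
b=cv2.resize(s[130:240,205:300],None,fx=4,fy=4,interpolation=cv2.INTER_CUBIC)
c=cv2.resize(s[255:330,235:295],None,fx=5,fy=5,interpolation=cv2.INTER_CUBIC)
o=np.zeros((440,700,3),np.uint8); o[:440,:380]=b; o[:375,390:690]=c
for u in range(210,300,10): cv2.putText(o,str(u),((u-205)*4,8),0,.3,(0,0,255))
for v in range(140,240,10): cv2.putText(o,str(v),(0,(v-130)*4),0,.3,(0,0,255))
cv2.imwrite("pics/c2.png",o)
```

```text
(no output)
```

View pics/c1.png

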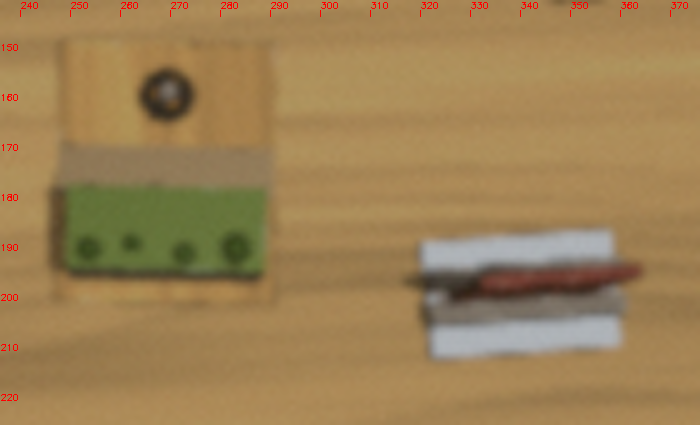

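View pics/c2.png

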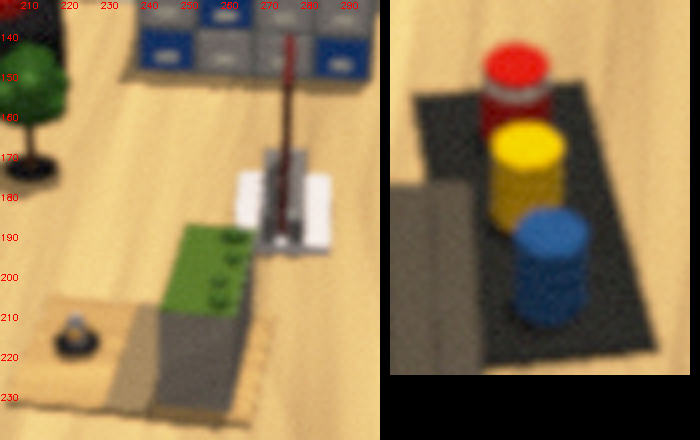

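The crop confirms it: the small module has a green-topped block at (268,187), and its stud with collar and brass balls is at (269,159). The panel's top edge runs (330,197)–(362,195) over the rack. The red cap with its white band is at the head of the pad row.

```bash
cat > h.py <<'E'
import numpy as np,cv2
def ray(c,u,v):
    K=c["K"];M=c["cam_to_world"]
    d=M[:3,:3]@np.array([(u-K[0,2])/K[0,0],-(v-K[1,2])/K[1,1],-1.]); return M[:3,3],d
def onz(c,uv,z):
    o,d=ray(c,*uv); return o+d*(z-o[2])/d[2]
def tri(c1,p1,c2,p2):
    (o1,d1),(o2,d2)=ray(c1,*p1),ray(c2,*p2); t=np.linalg.lstsq(np.c_[d1,-d2],o2-o1,rcond=None)[0]
    a,b=o1+t[0]*d1,o2+t[1]*d2; return (a+b)/2,np.linalg.norm(a-b)
def proj(c,p):
    q=np.linalg.inv(c["cam_to_world"])@np.r_[p,1]; K=c["K"]; return np.array([K[0,2]+K[0,0]*q[0]/-q[2],K[1,2]+K[1,1]*-q[1]/-q[2]])
def mask(c,lo,hi,box):
    h=cv2.cvtColor(c["pixels"],cv2.COLOR_RGB2HSV); m=cv2.inRange(h,np.array(lo),np.array(hi)); k=np.zeros_like(m);u0,v0,u1,v1=box;k[v0:v1,u0:u1]=255; return m&k
def big(m):
    return max(cv2.findContours(m,cv2.RETR_EXTERNAL,cv2.CHAIN_APPROX_NONE)[0],key=cv2.contourArea)
def rect(c,m,z,up=0):
    P=np.array([onz(c,p,z)[:2] for p in big(m)[:,0].astype(float)]); r=cv2.minAreaRect((P*1000).astype(np.float32)); return r, P
E
python3 - <<'E'
from h import *
T=dict(np.load("top0.npz"));S=dict(np.load("side0.npz"))
def show(n,r): print(n,np.round(r[0],1),np.round(r[1],1),round(r[2],2))
g=mask(T,(35,60,30),(75,255,255),(240,175,300,205)); r,_=rect(T,g,.086); show("green z86",r)
for lo in (60,75):
  k=mask(T,(0,0,0),(180,255,lo),(258,150,280,168)); r,_=rect(T,k,.014); show("collar",r)
al=mask(T,(0,0,140),(180,70,255),(312,182,372,216)); ys,xs=np.nonzero(al)
P=np.array([onz(T,(u,v),.010)[:2]*1000 for u,v in zip(xs,ys)],np.float32); show("rack foot",cv2.minAreaRect(P))
p=mask(T,(0,90,60),(12,255,255),(322,186,372,206))|mask(T,(168,90,60),(180,255,255),(322,186,372,206)); r,_=rect(T,p,.150); show("panel",r)
ys,xs=np.nonzero(p);print("panel px",xs.min(),xs.max(),ys.min(),ys.max(),len(xs))
def red(c,box,vm): return mask(c,(0,150,vm),(8,255,255),box)|mask(c,(172,150,vm),(180,255,255),box)
ct=red(T,(178,188,200,212),90); r,_=rect(T,ct,.047); show("cap top z47",r)
ell=cv2.fitEllipse(big(ct)); print(ell, cv2.minEnclosingCircle(big(ct)))
cs=red(S,(245,258,275,285),190); e2=cv2.fitEllipse(big(cs)); print(e2)
print("tri cap",tri(T,ell[0],S,e2[0]))
# pad
k=mask(T,(0,0,0),(180,255,60),(140,180,206,226)); r,_=rect(T,k,.005); show("pad",r)
gs=mask(S,(35,60,30),(75,255,255),(240,180,272,212)); r,_=rect(S,gs,.086); show("green side",r)
ks=mask(S,(0,0,0),(180,255,60),(215,205,235,222)); r,_=rect(S,ks,.014); show("collar side",r)
print(cv2.boundingRect(ks))
E
```

```text
green z86 [473.9 -30.6] [119.9  52.1] 88.34
collar [566.  -31.2] [10.3  3.5] 88.34
collar [574.5 -36.6] [27.4 27.7] 88.19
rack foot [ 432.7 -273.4] [ 82.6 132.5] 2.42
panel [ 429.  -265.2] [ 15.8 108.8] 0.95
panel px 328 363 193 199 154
cap top z47 [442.5 236.9] [33.2 33.5] 89.22
((187.8404541015625, 198.81228637695312), (9.890053749084473, 10.672332763671875), 129.67636108398438) ((188.0, 198.5), 5.590270042419434)
((259.9399108886719, 267.391357421875), (7.181374549865723, 12.249317169189453), 90.71544647216797)
tri cap (array([0.44402124, 0.23807249, 0.04332341]), np.float64(0.0013771287000364126))
pad [432.8 296.4] [ 83.4 178.6] 13.83
green side [475.7 -26.6] [127.3  53.2] 87.19
collar side [575.6 -28.9] [24.  16.7] 9.31
(220, 214, 9, 4)
```

```bash
cat >> h.py <<'E'
from scipy.spatial.transform import Rotation as Ro
def go(x,y,z,yaw,tilt=0,tyaw=None):
    """mm/deg target of TCP -> shift+rotvec in present tool axes. yaw: direction of tool y; tilt: tool z leans toward +direction tyaw"""
    from workcell import manip
    s=manip.state(); w,a,b,c=s["eef_rot"]; R=Ro.from_quat([a,b,c,w])
    ps=np.radians(yaw); yv=np.array([np.cos(ps),np.sin(ps),0]); zv=np.array([0,0,-1.]); Rt=Ro.from_matrix(np.c_[np.cross(yv,zv),yv,zv])
    if tilt:
        tp=np.radians(tyaw); ax=np.array([-np.sin(tp),np.cos(tp),0]); Rt=Ro.from_rotvec(-ax*np.radians(tilt))*Rt
    d=R.inv().apply(np.array([x,y,z])/1000-s["eef_pos"])*1000
    print("t",round(s["clock"],2),"shift",np.round(d,1),"rot",np.round((R.inv()*Rt).as_rotvec(),4),"pos",np.round(np.array(s["eef_pos"])*1000,1))
E
python3 -c "
from h import *
go(450,120,270,35)"
```

```text
t 0.1 shift [-404.3 -343.3  -24.9] rot [-1.800e-03  5.000e-04  7.011e-01] pos [147.  555.3 244.5]
```

>>> {"op": "step_arm", "data": {
  "moves": "1 -404 -343 -25 0 0 0.7; 1 -404 -343 -25 0 0 0.7; 1 -404 -343 -25 0 0 0.7; 1 -404 -343 -25 0 0 0.7; 1 -404 -343 -25 0 0 0.7; 1 -404 -343 -25 0 0 0.7; 1 -404 -343 -25 0 0 0.7; 1 -404 -343 -25 0 0 0.7; 1 -404 -343 -25 0 0 0.7; 1 -404 -343 -25 0 0 0.7"
}}

```text
clock: 0.93
eef_pos: [0.3853, 0.2123, 0.2649]
eef_rot: [-0.0, 0.461, 0.887, -0.0]
contact_force: [0.2, -0.2, 0.0]
opening: 0.0853
gripper_force: 0.0
```

Run:
```python
from h import *
T=dict(np.load("top0.npz"));S=dict(np.load("side0.npz"))
F=10
def up(c,box):
    u0,v0,u1,v1=box; return cv2.resize(c["pixels"][v0:v1,u0:u1],None,fx=F,fy=F,interpolation=cv2.INTER_CUBIC).astype(float)
def fit(n,c,box,f,th,z):
    m=(f(up(c,box))>th).astype(np.uint8)*255; k=big(m); h=cv2.convexHull(k)[:,0].astype(float)
    px=(h+.5)/F-.5+np.array(box[:2]); P=np.array([onz(c,p,z)[:2]*1000 for p in px],np.float32); r=cv2.minAreaRect(P)
    print(n,th,"ctr",np.round(r[0],1),np.round(r[1],1),round(r[2],2),"px",np.round(px.min(0),1),np.round(px.max(0),1)); return px,P
gi=lambda a:a[...,1]-a[...,0]   # green index
for th in(-10,0): fit("green",T,(240,172,300,204),gi,th,.086); fit("greenS",S,(236,180,276,216),gi,th,.086)
dk=lambda a:-a.max(2)
for th in(-90,-110,-130): fit("collar",T,(255,148,283,169),dk,th,.014); fit("collarS",S,(212,200,236,224),dk,th,.012)
ri=lambda a:a[...,0]-1.0*a[...,1]-20
for th in(25,40): px,P=fit("panel",T,(324,186,372,206),ri,th,.150)
px,P=fit("panelS",S,(266,132,284,190),ri,20,.15); print(px[px[:,1].argmin()])
al=lambda a:a.min(2)
for th in(125,140):fit("rack",T,(312,182,372,216),al,th,.010)
re=lambda a:a[...,0]-a[...,1]
for th in(60,90): fit("cap",T,(176,186,202,214),re,th,.047)
a=T["pixels"]; print(a[150:168,269].tolist()); print(a[192:200,340].tolist(),a[192:200,352].tolist())
```

```text
green -10 ctr [475.4 -30.4] [132.   59.8] 86.95 px [248. 176.] [289. 195.]
greenS -10 ctr [465.9 -33.7] [217.1  77.7] 86.9 px [244.2 179.6] [275.4 215.4]
green 0 ctr [475.3 -30.7] [128.   55.6] 86.94 px [248.8 176.8] [288.4 194.4]
greenS 0 ctr [475.6 -28.6] [135.1  56.8] 87.16 px [244.6 186. ] [269.  209.4]
collar -90 ctr [575.1 -36.1] [32.7 33.3] 62.02 px [264.  153.8] [273.8 163.4]
collarS -90 ctr [576.2 -31.1] [30.  28.7] 14.9 px [218.8 213. ] [228.8 218.4]
collar -110 ctr [575.9 -36.4] [35.8 36. ] 33.58 px [263.4 153.4] [274.2 163.8]
collarS -110 ctr [576.2 -31.2] [31.9 33.6] 17.23 px [218.6 212.4] [229.  218.8]
collar -130 ctr [575.9 -36.3] [38.4 39.2] 26.22 px [263.2 153. ] [274.8 164.2]
collarS -130 ctr [578.  -38.6] [33.2 52.9] 9.5 px [218.2 209.8] [229.2 219.2]
panel 25 ctr [ 431.8 -272.9] [ 5.9 92.8] 2.32 px [333.  193.2] [363.  196.6]Traceback (most recent call last):
  File "<stdin>", line 15, in <module>
  File "<stdin>", line 7, in fit
  File "h.py", line 15, in big
    return max(cv2.findContours(m,cv2.RETR_EXTERNAL,cv2.CHAIN_APPROX_NONE)[0],key=cv2.contourArea)
ValueError: max() iterable argument is empty
```

Run:
```python
from h import *
T=dict(np.load("top0.npz"));S=dict(np.load("side0.npz"))
a=T["pixels"]
for v in (194,195,196,197,198): print(v,[tuple(a[v,u].tolist()) for u in list(range(326,336))+list(range(360,367))])
print("colprofile 347",[tuple(a[v,347].tolist()) for v in range(189,203)])
b=S["pixels"]
for v in (136,138,140,142,146,160): print(v,[tuple(b[v,u].tolist()) for u in range(274,284)])
for y in (-273,-270):
  for dy in(-50,50):
    for dx in (-4,4):
      p=np.array([432.5+dx,y+dy,150])/1e3; print(y,dy,dx,np.round(proj(T,p),1),np.round(proj(S,p),1))
F=8
u0,v0,u1,v1=312,182,372,216
m=cv2.resize(a[v0:v1,u0:u1],None,fx=F,fy=F,interpolation=cv2.INTER_CUBIC).min(2)
for th in(125,145):
  k=np.argwhere(m>th)[:,::-1]; P=np.array([onz(T,(p+.5)/F-.5+[u0,v0],.01)[:2]*1000 for p in cv2.convexHull(k)[:,0].astype(float)],np.float32); print("rack",cv2.minAreaRect(P))
from h import go
go(432.5,-271,270,2.4)
```

```text
194 [(105, 100, 94), (109, 105, 98), (109, 103, 97), (110, 103, 97), (106, 101, 94), (96, 89, 82), (86, 76, 67), (85, 68, 60), (88, 67, 57), (91, 67, 56), (111, 63, 50), (110, 62, 49), (113, 65, 51), (119, 74, 55), (131, 96, 63), (146, 114, 74), (151, 122, 77)]
195 [(79, 72, 63), (79, 73, 63), (78, 72, 62), (79, 71, 62), (73, 63, 55), (74, 61, 52), (86, 59, 49), (98, 62, 49), (106, 65, 53), (109, 68, 55), (103, 61, 44), (107, 68, 49), (113, 75, 53), (126, 91, 61), (140, 106, 70), (152, 122, 78), (156, 126, 80)]
196 [(68, 60, 51), (66, 59, 50), (67, 58, 50), (61, 51, 43), (55, 46, 35), (63, 45, 34), (88, 54, 42), (106, 60, 48), (112, 63, 54), (114, 68, 56), (109, 80, 55), (124, 92, 59), (137, 105, 68), (145, 113, 71), (154, 122, 78), (160, 129, 81), (161, 129, 83)]
197 [(59, 53, 42), (60, 49, 41), (57, 46, 36), (53, 43, 31), (50, 35, 26), (56, 38, 27), (75, 44, 33), (91, 53, 41), (92, 54, 43), (96, 57, 46), (136, 110, 80), (145, 114, 75), (151, 120, 77), (157, 125, 79), (162, 129, 81), (162, 130, 84), (163, 131, 83)]
198 [(60, 49, 39), (52, 41, 31), (52, 36, 28), (52, 36, 22), (55, 37
[... 1301 characters left out ...]
172, 112), (220, 178, 116), (219, 177, 116), (213, 171, 115), (211, 171, 113)]
-273 -50 -4 [364.3 195.7] [279.5 137.8]
-273 -50 4 [364.2 193.1] [277.1 137.7]
-273 50 -4 [331.8 196.6] [278. 150.]
-273 50 4 [331.7 194. ] [275.5 149.8]
-270 -50 -4 [363.3 195.7] [279.5 138.2]
-270 -50 4 [363.2 193.1] [277.1 138. ]
-270 50 -4 [330.9 196.6] [277.9 150.3]
-270 50 4 [330.7 194.1] [275.4 150.2]
rack ((432.840576171875, -273.44549560546875), (82.5376205444336, 131.8999786376953), 2.3706612586975098)
rack ((432.900146484375, -273.3683166503906), (79.85611724853516, 129.29835510253906), 2.2681992053985596)
t 0.93 shift [-422.7 -239.1   -5.1] rot [-2.000e-04 -1.000e-04  5.703e-01] pos [385.3 212.3 264.9]
```

>>> {"op": "step_arm", "data": {
  "moves": "1 -423 -239 -5 0 0 0.57; 1 -423 -239 -5 0 0 0.57; 1 -423 -239 -5 0 0 0.57; 1 -423 -239 -5 0 0 0.57; 1 -423 -239 -5 0 0 0.57; 1 -423 -239 -5 0 0 0.57; 1 -423 -239 -5 0 0 0.57; 1 -423 -239 -5 0 0 0.57; 1 -423 -239 -5 0 0 0.57; 1 -423 -239 -5 0 0 0.57"
}}

```text
clock: 1.77
eef_pos: [0.4249, -0.2024, 0.269]
eef_rot: [-0.0, 0.692, 0.722, 0.0]
contact_force: [-0.1, 0.2, -0.1]
opening: 0.0854
gripper_force: 0.0
```

```bash
python3 -c "
from h import *
go(432.5,-271.8,270,2.35)"
```

```text
t 1.77 shift [-69.6   4.7  -1. ] rot [-0.0003 -0.0004  0.0004] pos [ 424.9 -202.4  269. ]
```

>>> {"op": "step_arm", "data": {
  "moves": "1 -70 5 0 0 0 0; 1 -70 5 0 0 0 0; 1 -70 5 0 0 0 0; 0.5 -70 5 30 0 0 0; 0.5 -70 5 70 0 0 0; 0.5 -70 5 70 0 0 0; 0.5 -70 5 70 0 0 0"
}}

```text
clock: 2.35
eef_pos: [0.4315, -0.2683, 0.1974]
eef_rot: [-0.004, 0.692, 0.722, -0.0]
contact_force: [-0.2, -1.0, 0.8]
opening: 0.0427
gripper_force: 0.0
```

Run:
```python
from h import *
from workcell import optics
go(432.5,-271.8,125,2.35)
c={n:optics.capture(n) for n in("top","side")}
a=cv2.resize(c["side"]["pixels"][90:200,230:330],None,fx=4,fy=4,interpolation=cv2.INTER_CUBIC);b=cv2.resize(c["top"]["pixels"][150:260,300:400],None,fx=4,fy=4,interpolation=cv2.INTER_CUBIC)
cv2.imwrite("pics/g1.png",np.hstack([a,b])[:,:,::-1])
```

```text
t 2.35 shift [-3.9  1.2 72.4] rot [-0.0054 -0.0046  0.0011] pos [ 431.5 -268.3  197.4]
```

View pics/g1.png

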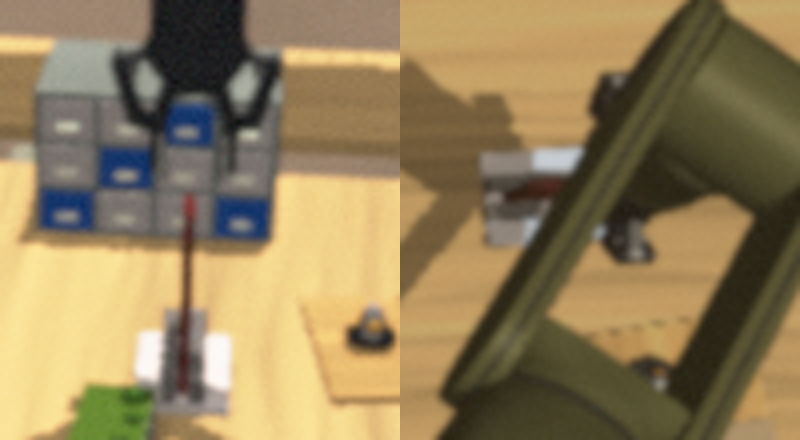

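The side crop shows the panel's top edge at (188,200), between the open fingers at x = 157 and 230. The alignment is good, so I'll descend and grip.

>>> {"op": "step_arm", "data": {
  "moves": "0.5 -4 1 36 0 0 0; 0.5 -4 1 72 0 0 0; 0.5 -4 1 72 0 0 0; 0.5 -4 1 72 0 0 0; 0 -4 1 72 0 0 0; 0 -4 1 72 0 0 0; 0 -4 1 72 0 0 0; 0 -4 1 72 0 0 0; 0 -4 1 72 0 0 0; 0 -4 1 72 0 0 0",
  "squeeze": 40
}}

```text
clock: 3.28
eef_pos: [0.4356, -0.2751, 0.1297]
eef_rot: [0.002, 0.692, 0.722, -0.0]
contact_force: [-1.6, 0.9, 6.4]
opening: 0.0076
gripper_force: 40.1
```

```bash
python3 -c "
from h import *
go(432.5,-271.8,125,2.35)"
```

```text
t 3.28 shift [ 3.5 -2.9  4.7] rot [0.0026 0.0031 0.0012] pos [ 435.6 -275.1  129.7]
```

>>> {"op": "step_arm", "data": {
  "moves": "0 0 0 -10 0 0 0; 0 0 0 -30 0 0 0; 0 0 0 -60 0 0 0; 0 0 0 -90 0 0 0; 0 0 0 -120 0 0 0; 0 0 0 -120 0 0 0; 0 0 0 -120 0 0 0; 0 0 0 -120 0 0 0; 0 0 0 -120 0 0 0"
}}

```text
clock: 4.03
eef_pos: [0.4338, -0.2734, 0.2463]
eef_rot: [-0.001, 0.692, 0.722, -0.0]
contact_force: [0.0, 0.5, -0.7]
opening: 0.0079
gripper_force: 39.3
```

Run:
```python
from h import *
from workcell import optics
go(520,-30,260,-3)
c=optics.capture("side"); s=c["pixels"][30:250,190:350]
cv2.imwrite("pics/g2.png",cv2.resize(s,None,fx=3,fy=3,interpolation=cv2.INTER_CUBIC)[:,:,::-1])
```

```text
t 4.03 shift [239.6  96.4 -13.5] rot [-0.0019 -0.0014  0.0943] pos [ 433.8 -273.4  246.3]
```

View pics/g2.png

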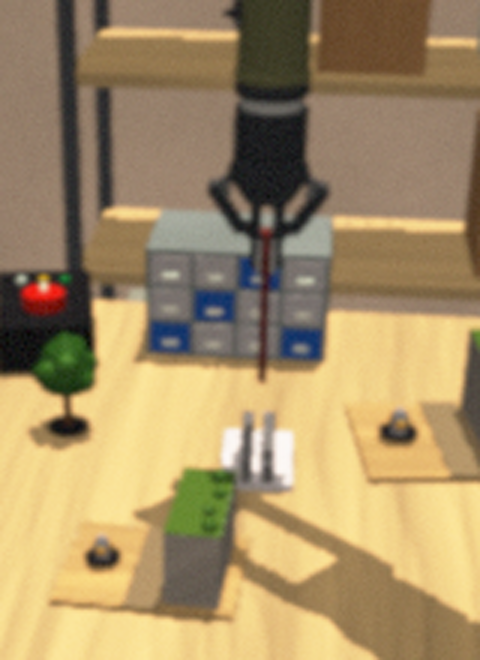

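Run:
```python
from h import *
S=dict(np.load("side0.npz"))
for n,uv in(("bot",(277.3,157)),("top",(278.3,106.7))):
    o,d=ray(S,*uv); t=(-.2234-o[1])/d[1]; print(n,np.round((o+t*d)*1000,1))
go(511.6,-35,260,-3,16,-3)
```

```text
bot [ 429.8 -223.4  125. ]
top [ 432.9 -223.4  292.8]
t 4.08 shift [234.9  87.8 -13.8] rot [-0.2814 -0.015   0.0935] pos [ 433.7 -273.3  246. ]
```

>>> {"op": "step_arm", "data": {
  "moves": "0 80 30 -14 -0.1 -0.005 0.03; 0 160 60 -14 -0.2 -0.01 0.06; 0 235 88 -14 -0.28 -0.015 0.0935; 0 235 88 -14 -0.28 -0.015 0.0935; 0 235 88 -14 -0.28 -0.015 0.0935; 0 235 88 -14 -0.28 -0.015 0.0935; 0 235 88 -14 -0.28 -0.015 0.0935; 0 235 88 -14 -0.28 -0.015 0.0935; 0 235 88 -14 -0.28 -0.015 0.0935; 0 235 88 -14 -0.28 -0.015 0.0935"
}}

```text
clock: 4.92
eef_pos: [0.5119, -0.0364, 0.2602]
eef_rot: [0.101, 0.719, 0.682, 0.095]
contact_force: [-0.3, -0.1, -1.6]
opening: 0.0077
gripper_force: 39.7
```

Run:
```python
from h import *
go(511.6,-35,140,-3,16,-3)
```

```text
t 4.92 shift [  1.7 -33.4 115.5] rot [-0.0014  0.0022 -0.0003] pos [511.9 -36.4 260.2]
```

Lower to about 18 mm above the final height, then look before touching.

>>> {"op": "step_arm", "data": {
  "moves": "0 1.7 -11 38 0 0 0; 0 1.7 -22 77 0 0 0; 0 1.7 -33.4 115.5 0 0 0; 0 1.7 -33.4 115.5 0 0 0; 0 1.7 -33.4 115.5 0 0 0; 0 1.7 -33.4 115.5 0 0 0; 0 1.7 -33.4 115.5 0 0 0"
}}

```text
clock: 5.5
eef_pos: [0.5152, -0.0354, 0.1438]
eef_rot: [0.104, 0.718, 0.681, 0.097]
contact_force: [0.6, -0.1, -0.5]
opening: 0.0076
gripper_force: 40.0
```

Run:
```python
from h import *
from workcell import optics
go(511.6,-35,123,-3,16,-3)
a=optics.capture("side")["pixels"][110:250,190:310];b=optics.capture("top")["pixels"][120:220,210:330]
o=np.zeros((560,800,3),np.uint8); o[:560,:480]=cv2.resize(a,None,fx=4,fy=4,interpolation=cv2.INTER_CUBIC); o[:267,480:]=cv2.resize(b,(320,267),interpolation=cv2.INTER_CUBIC)
cv2.imwrite("pics/g3.png",o[:,:,::-1])
```

```text
t 5.5 shift [ 0.3 -9.3 18.9] rot [ 0.0066  0.0028 -0.0009] pos [515.2 -35.4 143.8]
```

View pics/g3.png

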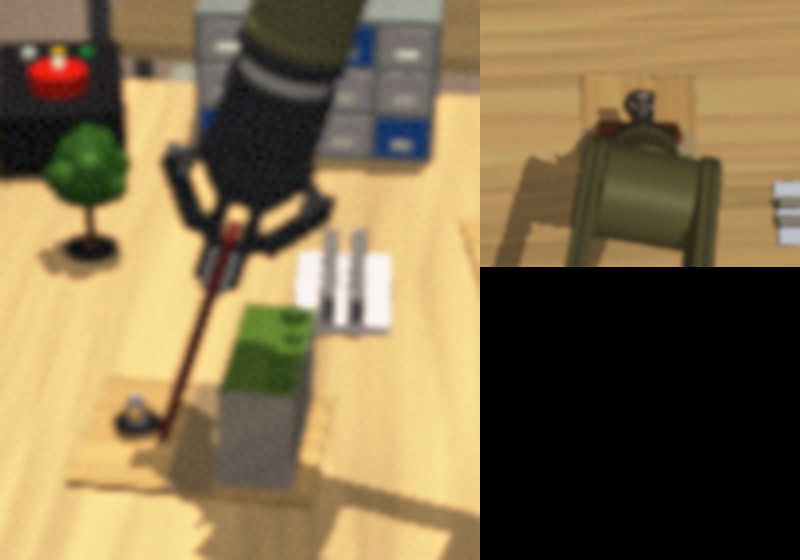

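The panel's foot, at (163,437) in the crop, lies between the stud and the block. In the top view its ends at columns 254 and 285 are centred on the stud column, 269. I'll go on down.

>>> {"op": "step_arm", "data": {
  "moves": "0 0 -6 9 0.006 0.003 0; 0 0 -9 16 0.006 0.003 0; 0 0 -9 16 0.006 0.003 0; 0 0 -9 16 0.006 0.003 0; 0 0 -9 16 0.006 0.003 0"
}}

```text
clock: 6.02
eef_pos: [0.5081, -0.0337, 0.1228]
eef_rot: [0.098, 0.718, 0.682, 0.094]
contact_force: [-0.0, -0.4, -1.5]
opening: 0.0076
gripper_force: 40.0
```

Run:
```python
from h import *
from workcell import manip
go(511.6,-35,121,-3,16,-3)
s=manip.state();print(s["contact_force"],s["wrist_torque"])
```

```text
t 6.02 shift [-1.1  3.   2.7] rot [-0.0059 -0.0015  0.0007] pos [508.1 -33.7 122.8]
[-0.02444987 -0.36364099 -1.50074597] [-0.00377107  0.2508535  -0.00464605]
```

>>> {"op": "step_arm", "data": {
  "moves": "0 0 -0.3 1 0 0 0; 0 0 -0.6 2 0 0 0; 0 0 -0.6 2 0 0 0; 0 0 -0.6 2 0 0 0"
}}

```text
clock: 6.35
eef_pos: [0.5086, -0.0337, 0.1222]
eef_rot: [0.099, 0.718, 0.682, 0.095]
contact_force: [-5.1, 1.2, 11.6]
opening: 0.0074
gripper_force: 42.0
```

Run:
```python
from h import *
go(497,-34,121,-3,16,-3)
```

```text
t 6.35 shift [ -0.8 -11.4  -2. ] rot [-0.0037 -0.0013  0.0008] pos [508.6 -33.7 122.2]
```

>>> {"op": "step_arm", "data": {
  "moves": "0 0 0.2 -1 0 0 0; 0 0 -2.8 -1.8 0 0 0; 0 0 -5.8 -2.6 0 0 0; 0 0 -8 -3.2 0 0 0; 0 0 -8 -3.2 0 0 0; 0 0 -8 -3.2 0 0 0"
}}

```text
clock: 6.85
eef_pos: [0.5001, -0.0336, 0.1222]
eef_rot: [0.099, 0.718, 0.682, 0.095]
contact_force: [0.2, 0.1, 3.5]
opening: 0.0074
gripper_force: 40.6
```

Run:
```python
from h import *
go(497,-34,121.5,-3,16,-3)
```

```text
t 6.85 shift [-0.6 -3.2 -0.2] rot [-0.0041 -0.0011  0.0005] pos [500.1 -33.6 122.2]
```

>>> {"op": "step_arm", "data": {
  "moves": "0 0 -1 -0.3 0 0 0; 0 0 -2 -0.6 0 0 0; 0 0 -2 -0.6 0 0 0; 0 0 -2 -0.6 0 0 0"
}}

```text
clock: 7.18
eef_pos: [0.4988, -0.0335, 0.1223]
eef_rot: [0.099, 0.718, 0.682, 0.095]
contact_force: [4.3, 0.3, -0.3]
opening: 0.0075
gripper_force: 40.0
```

>>> {"op": "step_arm", "data": {
  "moves": "0 0 -1 -0.3 0 0 0; 0 0 -2 -0.6 0 0 0; 0 0 -2 -0.6 0 0 0; 0 0 -2 -0.6 0 0 0"
}}

```text
clock: 7.52
eef_pos: [0.4984, -0.0337, 0.123]
eef_rot: [0.101, 0.718, 0.682, 0.096]
contact_force: [7.6, 0.7, -1.9]
opening: 0.0076
gripper_force: 39.8
```

>>> {"op": "step_arm", "data": {
  "moves": "0 0 0.8 1 0 0 0; 0 0 0.8 1 0 0 0; 0 0 0.8 1 0 0 0",
  "squeeze": 20
}}

```text
clock: 7.77
eef_pos: [0.4987, -0.0336, 0.1221]
eef_rot: [0.1, 0.718, 0.682, 0.096]
contact_force: [5.8, 0.5, 0.4]
opening: 0.0069
gripper_force: 40.1
```

Run:
```python
from h import *
from workcell import manip
s=manip.state(); w,a,b,c=s["eef_rot"]; print(np.round(Ro.from_quat([a,b,c,w]).as_matrix(),3).tolist(),s["contact_force"],s["opening"])
```

```text
[[0.052, 0.96, 0.274], [0.999, -0.05, -0.014], [0.001, 0.275, -0.962]] [5.83290279 0.53638937 0.38458131] 0.0069210198551694175
```

>>> {"op": "step_arm", "data": {
  "moves": "0 0 0.8 0.5 0 0 0; 0 0 0.8 0.5 0 0 0; 0.15 0 0.8 0.5 0 0 0; 0.15 0 0.8 0.5 0 0 0; 0.3 0 0.8 0.5 0 0 0; 0.3 0 0.8 0.5 0 0 0; 0.3 0 0.8 0.5 0 0 0; 0.3 0 0.8 0.5 0 0 0"
}}

```text
clock: 8.43
eef_pos: [0.4968, -0.0332, 0.1205]
eef_rot: [0.098, 0.718, 0.682, 0.094]
contact_force: [0.4, 0.1, -0.1]
opening: 0.0255
gripper_force: 0.0
```

Run:
```python
from h import *
from workcell import optics
a=optics.capture("side")["pixels"][110:250,190:310];b=optics.capture("top")["pixels"][120:220,210:330]
o=np.zeros((560,800,3),np.uint8); o[:560,:480]=cv2.resize(a,None,fx=4,fy=4,interpolation=cv2.INTER_CUBIC); o[:267,480:]=cv2.resize(b,(320,267),interpolation=cv2.INTER_CUBIC)
cv2.imwrite("pics/g4.png",o[:,:,::-1])
```

```text
(no output)
```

View pics/g4.png

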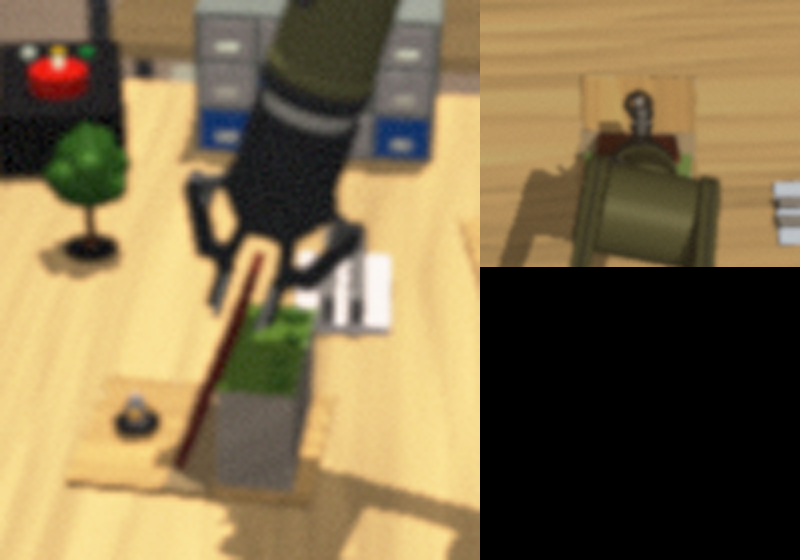

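The panel leans freely on the block, with its foot at (180,465) and its top edge at (258,255) between the open fingers. In the top view it is centred on the plate: columns 254–285 against the plate's 248–290. I'll retract along the panel.

>>> {"op": "step_arm", "data": {
  "moves": "0.3 0 0 -20 0 0 0; 0.3 0 0 -50 0 0 0; 0.3 0 0 -90 0 0 0; 0.3 0 0 -130 0 0 0; 0.3 0 0 -130 0 0 0; 0.3 0 0 -130 0 0 0"
}}

```text
clock: 9.03
eef_pos: [0.4638, -0.0319, 0.2491]
eef_rot: [0.101, 0.718, 0.682, 0.096]
contact_force: [0.1, -0.0, -0.5]
opening: 0.0255
gripper_force: 0.0
```

Run:
```python
from h import *
from workcell import optics
go(443,237,230,13.8)
for n in("top","side"):
    c=optics.capture(n); np.savez(f"{n}1.npz",**{k:np.array(v) for k,v in c.items()})
T=dict(np.load("top0.npz"));F=10
def fit(n,c,box,f,th,z):
    u0,v0,u1,v1=box;a=cv2.resize(c["pixels"][v0:v1,u0:u1],None,fx=F,fy=F,interpolation=cv2.INTER_CUBIC).astype(float)
    h=cv2.convexHull(big((f(a)>th).astype(np.uint8)*255))[:,0].astype(float); px=(h+.5)/F-.5+np.array([u0,v0])
    P=np.array([onz(c,p,z)[:2]*1000 for p in px],np.float32); print(n,np.round(cv2.minEnclosingCircle(P)[0],1),round(2*cv2.minEnclosingCircle(P)[1],1),cv2.minAreaRect(P)[0])
for n,th,f in(("cap",60,lambda a:a[...,0]-a[...,1]),("cap",90,lambda a:a[...,0]-a[...,1])): fit(n,T,(176,186,202,214),f,th,.047)
fit("yel",T,(160,192,182,214),lambda a:np.minimum(a[...,0],a[...,1])-a[...,2],70,.047)
fit("blu",T,(142,196,164,220),lambda a:a[...,2]-a[...,0],25,.047)
```

```text
t 9.03 shift [267.5 -38.6   8.8] rot [ 0.279   0.0409 -0.2905] pos [463.8 -31.9 249.1]
cap [443.7 237.9] 37.5 (443.4119567871094, 238.38009643554688)
cap [443.4 238.6] 32.8 (443.7457580566406, 238.50640869140625)
yel [430.9 295.1] 38.6 (432.73077392578125, 294.913818359375)
blu [417.4 349.6] 41.3 (416.8069763183594, 350.3849182128906)
```

>>> {"op": "step_arm", "data": {
  "moves": "0.8 267.5 -38.6 8.8 0.279 0.041 -0.29; 0.8 267.5 -38.6 8.8 0.279 0.041 -0.29; 0.8 267.5 -38.6 8.8 0.279 0.041 -0.29; 0.8 267.5 -38.6 8.8 0.279 0.041 -0.29; 0.8 267.5 -38.6 8.8 0.279 0.041 -0.29; 0.8 267.5 -38.6 8.8 0.279 0.041 -0.29; 0.8 267.5 -38.6 8.8 0.279 0.041 -0.29; 0.8 267.5 -38.6 8.8 0.279 0.041 -0.29; 0.8 267.5 -38.6 8.8 0.279 0.041 -0.29; 0.8 267.5 -38.6 8.8 0.279 0.041 -0.29"
}}

```text
clock: 9.97
eef_pos: [0.4407, 0.2365, 0.2258]
eef_rot: [-0.004, 0.617, 0.787, -0.003]
contact_force: [0.5, -0.3, 0.1]
opening: 0.0686
gripper_force: 0.0
```

Run:
```python
from h import *
from workcell import optics
go(443.6,238.3,80,13.5)
b=dict(np.load("side1.npz"))["pixels"][140:240,200:300]
a=optics.capture("side")["pixels"][200:340,200:300]
o=np.zeros((560,800,3),np.uint8); o[:560,:400]=cv2.resize(a,None,fx=4,fy=4,interpolation=cv2.INTER_CUBIC); o[:400,400:]=cv2.resize(b,None,fx=4,fy=4,interpolation=cv2.INTER_CUBIC)
cv2.imwrite("pics/g5.png",o[:,:,::-1])
```

```text
t 9.97 shift [  0.9   4.6 145.8] rot [-0.0098 -0.0016  0.0053] pos [440.7 236.5 225.8]
```

View pics/g5.png

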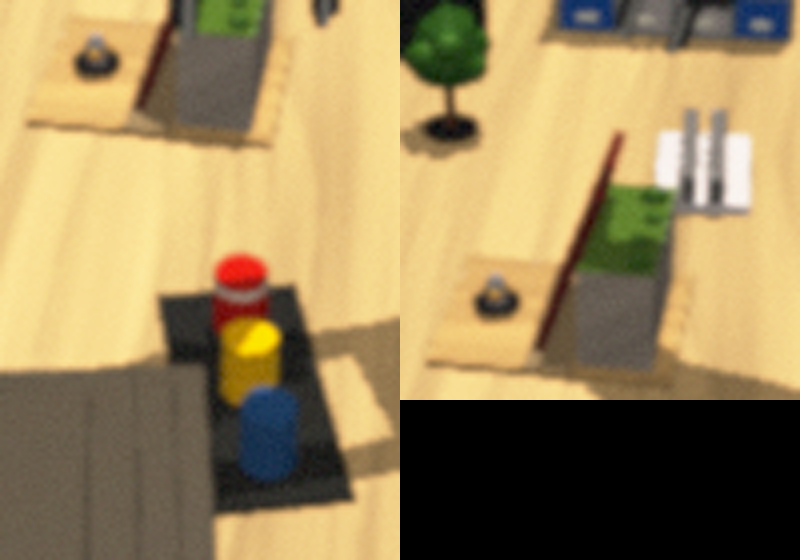

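The panel stands leaning with its foot at (540,345) and its top at (618,135) in the right crop, and the cap and drums are undisturbed. I'll descend on the cap.

>>> {"op": "step_arm", "data": {
  "moves": "0.8 0.9 4.6 40 -0.01 0 0.005; 0.8 0.9 4.6 80 -0.01 0 0.005; 0.8 0.9 4.6 120 -0.01 0 0.005; 0.8 0.9 4.6 145.8 -0.01 0 0.005; 0.8 0.9 4.6 145.8 -0.01 0 0.005; 0.8 0.9 4.6 145.8 -0.01 0 0.005; 0.8 0.9 4.6 145.8 -0.01 0 0.005; 0.8 0.9 4.6 145.8 -0.01 0 0.005"
}}

```text
clock: 10.68
eef_pos: [0.4468, 0.2397, 0.0838]
eef_rot: [0.001, 0.62, 0.785, 0.004]
contact_force: [-0.6, -1.0, 0.0]
opening: 0.0683
gripper_force: 0.0
```

```bash
python3 -c "
from h import *
go(443.6,238.3,27,13.5)"
```

```text
t 10.68 shift [-0.8 -3.9 56.7] rot [ 0.0082 -0.0036 -0.0012] pos [446.8 239.7  83.8]
```

>>> {"op": "step_arm", "data": {
  "moves": "0.8 -0.8 -3.9 28 0 0 0; 0.8 -0.8 -3.9 54 0 0 0; 0.8 -0.8 -3.9 54 0 0 0; 0.8 -0.8 -3.9 54 0 0 0; 0.8 -0.8 -3.9 54 0 0 0; 0.8 -0.8 -3.9 54 0 0 0; 0.8 -0.8 -3.9 54 0 0 0; 0.8 -0.8 -3.9 54 0 0 0; 0.8 -0.8 -3.9 54 0 0 0"
}}

```text
clock: 11.43
eef_pos: [0.4419, 0.2382, 0.0285]
eef_rot: [0.0, 0.619, 0.785, 0.003]
contact_force: [-0.4, -0.4, -0.2]
opening: 0.068
gripper_force: 0.0
```

```bash
python3 -c "
from h import *
go(443.6,238.3,27,13.5)"
```

```text
t 11.43 shift [-0.3  1.6  1.5] rot [ 0.0055 -0.0032 -0.0002] pos [441.9 238.2  28.5]
```

>>> {"op": "step_arm", "data": {
  "moves": "0.8 -0.3 1.6 1.5 0.005 -0.003 0; 0.8 -0.3 1.6 1.5 0.005 -0.003 0; 0 -0.3 1.6 1.5 0.005 -0.003 0; 0 -0.3 1.6 1.5 0.005 -0.003 0; 0 -0.3 1.6 1.5 0.005 -0.003 0; 0 -0.3 1.6 1.5 0.005 -0.003 0; 0 -0.3 1.6 1.5 0.005 -0.003 0; 0 -0.3 1.6 1.5 0.005 -0.003 0",
  "squeeze": 70
}}

```text
clock: 12.1
eef_pos: [0.443, 0.2381, 0.0263]
eef_rot: [-0.0, 0.619, 0.785, -0.0]
contact_force: [0.2, -0.2, 3.0]
opening: 0.0326
gripper_force: 69.2
```

```bash
python3 -c "
from h import *
from workcell import manip
go(443.6,238.3,110,13.5); s=manip.state(); print(s['opening'],s['contact_force'])"
```

```text
t 12.1 shift [  0.1   0.6 -83.7] rot [-0.001   0.     -0.0002] pos [443.  238.1  26.3]
0.032558337230865694 [ 0.16111828 -0.19704929  2.97019094]
```

>>> {"op": "step_arm", "data": {
  "moves": "0 0 0 -20 0 0 0; 0 0 0 -60 0 0 0; 0 0 0 -100 0 0 0; 0 0 0 -140 0 0 0; 0 0 0 -175 0 0 0; 0 0 0 -175 0 0 0; 0 0 0 -175 0 0 0; 0 0 0 -175 0 0 0"
}}

```text
clock: 12.77
eef_pos: [0.4424, 0.2378, 0.2006]
eef_rot: [-0.001, 0.619, 0.785, -0.001]
contact_force: [0.2, -0.7, -0.5]
opening: 0.0322
gripper_force: 69.5
```

```bash
python3 -c "
from h import *
go(575.2,-36,200,87)"
```

```text
t 12.77 shift [-297.2   65.2    0.5] rot [-2.000e-03 -1.200e-03 -1.283e+00] pos [442.4 237.8 200.6]
```

>>> {"op": "step_arm", "data": {
  "moves": "0 -297 65 0.5 0 0 -1.283; 0 -297 65 0.5 0 0 -1.283; 0 -297 65 0.5 0 0 -1.283; 0 -297 65 0.5 0 0 -1.283; 0 -297 65 0.5 0 0 -1.283; 0 -297 65 0.5 0 0 -1.283; 0 -297 65 0.5 0 0 -1.283; 0 -297 65 0.5 0 0 -1.283; 0 -297 65 0.5 0 0 -1.283; 0 -297 65 0.5 0 0 -1.283"
}}

```text
clock: 13.6
eef_pos: [0.5752, -0.0381, 0.1972]
eef_rot: [-0.003, 0.08, 0.997, -0.0]
contact_force: [-0.6, 0.7, -0.6]
opening: 0.0322
gripper_force: 69.4
```

```bash
python3 -c "
from h import *
go(575.2,-36,80,87)"
```

```text
t 13.6 shift [ -0.4   2.2 117.2] rot [-0.0006 -0.0064 -0.1087] pos [575.2 -38.1 197.2]
```

>>> {"op": "step_arm", "data": {
  "moves": "0 -0.4 1 30 0 0 -0.108; 0 -0.4 1 60 0 0 -0.108; 0 -0.4 1 90 0 0 -0.108; 0 -0.4 1 117 0 0 -0.108; 0 -0.4 1 117 0 0 -0.108; 0 -0.4 1 117 0 0 -0.108; 0 -0.4 1 117 0 0 -0.108; 0 -0.4 1 117 0 0 -0.108; 0 -0.4 1 117 0 0 -0.108; 0 -0.4 1 117 0 0 -0.108"
}}

```text
clock: 14.43
eef_pos: [0.5772, -0.0348, 0.0852]
eef_rot: [0.001, 0.028, 1.0, -0.0]
contact_force: [0.2, 0.6, -0.8]
opening: 0.0321
gripper_force: 69.5
```

Run:
```python
from h import *
from workcell import optics
go(575.2,-36,60,87)
S=optics.capture("side");T=optics.capture("top")
a=S["pixels"][130:250,190:310]
o=np.zeros((600,800,3),np.uint8); o[:480,:480]=cv2.resize(a,None,fx=4,fy=4,interpolation=cv2.INTER_CUBIC); o[:267,480:]=cv2.resize(T["pixels"][120:220,210:330],(320,267),interpolation=cv2.INTER_CUBIC)
cv2.imwrite("pics/g6.png",o[:,:,::-1])
h=cv2.cvtColor(S["pixels"],cv2.COLOR_RGB2HSV); m=(cv2.inRange(h,(0,170,90),(6,255,255))|cv2.inRange(h,(174,170,90),(180,255,255))); m[:, :205]=0;m[:,245:]=0;m[:150]=0;m[230:]=0
ys,xs=np.nonzero(m); print(len(xs),xs.min(),xs.max(),ys.min(),ys.max(),xs.mean(),ys.mean())
for z in (59,80,101): print(z,proj(S,np.array([.5752,-.036,z/1000])))
print("stud tip pred",proj(S,np.array([.5752,-.036,.037])),"collar pred",proj(S,np.array([.5752,-.036,.012])))
```

```text
t 14.43 shift [ 1.9 -1.3 25.2] rot [-0.0006  0.002  -0.0027] pos [577.2 -34.8  85.2]
14 226 227 187 201 226.71428571428572 193.35714285714286
59 [224.16034524 201.50562504]
80 [223.99511433 195.38005596]
101 [223.82720463 189.15517683]
stud tip pred [224.3306404  207.81893966] collar pred [224.52076335 214.86732607]
```

View pics/g6.png

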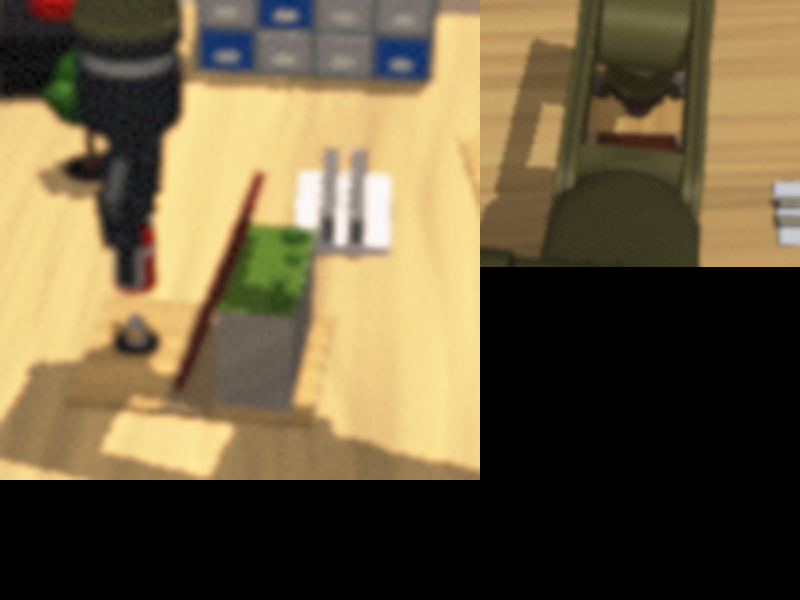

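The cap at (138,265) hangs straight above the stud at (136,325), and the panel is still leaning. Lowering.

>>> {"op": "step_arm", "data": {
  "moves": "0 1.9 -1.3 12 0 0 0; 0 1.9 -1.3 23 0 0 0; 0 1.9 -1.3 23 0 0 0; 0 1.9 -1.3 23 0 0 0; 0 1.9 -1.3 23 0 0 0; 0 1.9 -1.3 23 0 0 0; 0 1.9 -1.3 23 0 0 0; 0 1.9 -1.3 23 0 0 0",
  "squeeze": 90
}}

```text
clock: 15.2
eef_pos: [0.5745, -0.0359, 0.061]
eef_rot: [-0.0, 0.028, 1.0, -0.0]
contact_force: [-0.3, -0.2, -0.7]
opening: 0.0321
gripper_force: 89.1
```

```bash
python3 -c "
from h import *
go(575.2,-36,50,87)"
```

```text
t 15.2 shift [-0.8 -0.1 11. ] rot [-0.0004 -0.0003 -0.0027] pos [574.5 -35.9  61. ]
```

>>> {"op": "step_arm", "data": {
  "moves": "0 -0.7 0 3 0 0 0; 0 -0.7 0 6 0 0 0; 0 -0.7 0 10 0 0 0; 0 -0.7 0 10 0 0 0; 0 -0.7 0 10 0 0 0; 0 -0.7 0 10 0 0 0"
}}

```text
clock: 15.7
eef_pos: [0.5758, -0.0361, 0.0506]
eef_rot: [0.0, 0.028, 1.0, -0.0]
contact_force: [3.0, -0.0, -1.7]
opening: 0.0319
gripper_force: 89.2
```

>>> {"op": "step_arm", "data": {
  "moves": "0 -0.5 0 1 0 0 0; 0 -0.5 0 2 0 0 0; 0 -0.5 0 3 0 0 0; 0 -0.5 0 4 0 0 0; 0 -0.5 0 4 0 0 0"
}}

```text
clock: 16.12
eef_pos: [0.5763, -0.036, 0.0473]
eef_rot: [0.001, 0.028, 1.0, -0.0]
contact_force: [2.1, -0.6, 3.7]
opening: 0.0319
gripper_force: 89.4
```

>>> {"op": "step_arm", "data": {
  "moves": "0 0 0 1 0 0 0; 0 0 0 2 0 0 0; 0 0 0 3 0 0 0; 0 0 0 3 0 0 0"
}}

```text
clock: 16.45
eef_pos: [0.5769, -0.0362, 0.0448]
eef_rot: [0.001, 0.028, 1.0, -0.0]
contact_force: [3.5, -0.3, 4.0]
opening: 0.0318
gripper_force: 89.8
```

>>> {"op": "step_arm", "data": {
  "moves": "0 -0.3 0 1 0 0 0; 0 -0.3 0 2 0 0 0; 0 -0.3 0 3 0 0 0; 0 -0.3 0 3 0 0 0"
}}

```text
clock: 16.78
eef_pos: [0.5764, -0.036, 0.0401]
eef_rot: [0.0, 0.028, 1.0, -0.0]
contact_force: [5.8, -0.7, -6.7]
opening: 0.0319
gripper_force: 89.6
```

>>> {"op": "step_arm", "data": {
  "moves": "0 0 0 1 0 0 0; 0 0 0 2 0 0 0; 0 0 0 3 0 0 0; 0 0 0 3 0 0 0"
}}

```text
clock: 17.12
eef_pos: [0.576, -0.0361, 0.0368]
eef_rot: [-0.0, 0.028, 1.0, -0.0]
contact_force: [4.6, -0.1, -2.2]
opening: 0.0319
gripper_force: 89.7
```

>>> {"op": "step_arm", "data": {
  "moves": "0 0 0 1 0 0 0; 0 0 0 2 0 0 0; 0 0 0 3 0 0 0; 0 0 0 4 0 0 0; 0 0 0 4 0 0 0; 0 0 0 4 0 0 0"
}}

```text
clock: 17.62
eef_pos: [0.576, -0.036, 0.0338]
eef_rot: [-0.0, 0.028, 1.0, -0.0]
contact_force: [6.5, -1.3, 1.9]
opening: 0.0322
gripper_force: 90.2
```

>>> {"op": "step_arm", "data": {
  "moves": "0 0 0 1 0 0 0; 0 0 0 2 0 0 0; 0 0 0 2 0 0 0; 0 0 0 2 0 0 0"
}}

```text
clock: 17.95
eef_pos: [0.576, -0.036, 0.0322]
eef_rot: [0.0, 0.028, 1.0, -0.0]
contact_force: [3.9, -1.2, 5.7]
opening: 0.0319
gripper_force: 90.6
```

>>> {"op": "step_arm", "data": {
  "moves": "0 0 0 1 0 0 0; 0 0 0 2 0 0 0; 0 0 0 2 0 0 0; 0 0 0 2 0 0 0; 0 0 0 2 0 0 0"
}}

```text
clock: 18.37
eef_pos: [0.576, -0.0361, 0.0306]
eef_rot: [0.0, 0.028, 1.0, -0.0]
contact_force: [2.7, -0.2, 9.4]
opening: 0.0318
gripper_force: 90.9
```

>>> {"op": "step_arm", "data": {
  "moves": "0 0 0 0.5 0 0 0; 0 0 0 1 0 0 0; 0 0 0 1 0 0 0; 0 0 0 1 0 0 0; 0 0 0 1 0 0 0; 0 0 0 1 0 0 0"
}}

```text
clock: 18.87
eef_pos: [0.5761, -0.036, 0.0303]
eef_rot: [0.0, 0.028, 1.0, -0.0]
contact_force: [2.5, -2.0, 13.2]
opening: 0.0321
gripper_force: 91.4
```

Run:
```python
from h import *
from workcell import manip,optics
s=manip.state();print(s["contact_force"],s["eef_pos"],s["clock"])
S=optics.capture("side")
h=cv2.cvtColor(S["pixels"],cv2.COLOR_RGB2HSV); m=cv2.inRange(h,(0,90,30),(12,255,150))|cv2.inRange(h,(168,90,30),(180,255,150)); m[:,:233]=0;m[:,262:]=0;m[:165]=0;m[235:]=0
k=big(m)[:,0].astype(float); t,b=k[k[:,1].argmin()],k[k[:,1].argmax()]; print("panel px top,bottom",t,b)
for th in(14,16,18,20):   # near end edge, module y=+50
    r=np.radians(th)
    o=[]
    for L in(0,140):
        X=80*np.tan(r)+4*np.cos(r)-L*np.sin(r); Z=6+4*np.sin(r)+L*np.cos(r); p=Ro.from_euler('z',-3,degrees=True).apply([X,50,Z])+[503,-32,0]; o.append(np.round(proj(S,p/1000),1).tolist())
    print(th,o)
for u in range(221,232): print(u,[tuple(S["pixels"][v,u].tolist()) for v in range(207,220,2)]) if u in(224,228) else 0
```

```text
[ 2.46237133 -1.98615943 13.23272196] [ 0.57608112 -0.03604048  0.03027894] 18.8667
panel px top,bottom [253. 177.] [234. 226.]
14 [[237.3, 226.9], [249.0, 187.2]]
16 [[236.3, 226.8], [249.6, 187.6]]
18 [[235.3, 226.7], [250.2, 188.0]]
20 [[234.3, 226.5], [250.8, 188.5]]
224 [(39, 39, 37), (58, 57, 54), (60, 60, 55), (63, 62, 62), (66, 63, 62), (95, 70, 67), (94, 55, 43)]
228 [(136, 81, 69), (146, 103, 90), (129, 54, 35), (123, 42, 31), (118, 42, 31), (119, 44, 35), (111, 81, 52)]
```

```bash
python3 -c "
from workcell import order; print(order.close_job())"
```

```text
the job is handed in; nothing more can be done
None
```

The job is handed in at about 19 s: the panel leans centrally on the block at roughly 16–20°, and the cap went past the balls (a force drop marked the click) and is held about 5 mm down on the collar, near its stop, at about 13 N.

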